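# Clear the hotplate and hold the surface thermometer on its check mark

### The job

Check the hotplate's temperature: first move the amber bottle off it and stand it upright on the cork mat. Then take the surface thermometer from its stand and hold it upright on the hotplate, its sprung tip fully inside the red ring that the bottle had covered, pressing only gently so that the tip is pushed about half-way in. Keep it still there for about three seconds and finish the program while still holding it like that; leave everything else on the bench alone.

Things in the scene. Friction and masses are not known exactly. Their poses are not given: they have to be found in the camera images.
- hotplate: White laboratory hotplate, fixed. Its heated top is a white plate 200 x 200 mm, 85 mm above the bench. Origin on the bench under that plate's middle; x points from the front panel (two black knobs, display) to the back. The housing below reaches 180 mm in front of the origin, 110 mm behind it, 100 mm to each side and is 62 mm high; the knobs reach 78 mm
- mark_red_mid (a point): Middle of the red ring printed on the hotplate's top: outer diameter 38 mm, inner 30 mm, flat, 85 mm above the bench. At the start the amber bottle stands over it. A blue and a green ring of the same size are on the same plate
- bottle: The amber media bottle: origin in the middle of its underside, z up along its axis
- bottle_mid (a point): The amber glass media bottle with a blue screw cap, standing on the hotplate: 70 mm across, 138 mm tall, 0.2 to 0.4 kg. This point is on its axis half-way up (69 mm above its underside), z up. The cap is 49 mm across and takes up the top 28 mm, so its middle is 55 mm above this point; the neck below the cap is 33 mm across
- mat: Round cork mat lying on the bench, fixed: 130 mm across, 8 mm thick. Origin in the middle of its underside. It lies on one side of the hotplate and the thermometer's stand on the other; which is where changes
- mat_top (a point): Middle of the cork mat's top face, 8 mm above the bench
- stand: The thermometer's stand, fixed: 90 x 90 mm dark base, four posts and a white top plate 75 x 75 mm, 10 mm thick, whose top is 95 mm above the bench. A 20 mm hole goes through the middle of the plate. Origin in the middle of its underside
- probe: Cordless surface thermometer in the stand, 0.12 kg. Origin in the middle of its collar's underside, z up along its axis. Green round handle with dark rings, 28 mm across, 78 mm long; below it a black collar (36 mm across, 7 mm thick) that rests on the stand's top; below the collar a 9 mm steel stem ends in a copper-coloured sprung contact head 14 mm across
- probe_mid (a point): Point on the thermometer's axis at the middle of its handle: 43 mm below the handle's top, 42 mm above the collar's underside, 127 mm above the flat underside of the contact head when that is not pushed in; z up along the axis. The thermometer must rise 85 mm to leave the stand
- tip_face (a point): Middle of the flat underside of the thermometer's sprung contact head (14 mm across); moves with the head
- plunger (a joint): How far the contact head is pushed up into the stem against its spring: 0 at rest, 0.010 m fully in. Needs 0.8 N to start and 4.8 N fully in (0.4 N per mm)
- bottle_tall: Loose bystander to leave alone: clear glass bottle with a blue cap, 70 mm across, 138 mm tall. Origin in the middle of its underside
- bottle_small: Loose bystander to leave alone: clear glass bottle with a blue cap, 56 mm across, 105 mm tall. Origin in the middle of its underside
- dishes: Loose bystander to leave alone: loose stack of six Petri dishes, 90 mm across, 93 mm tall. Origin in the middle of its underside
- tube_rack: Loose bystander to leave alone: blue tube rack with orange-capped tubes, 90 x 150 x 103 mm. Origin in the middle of its underside
- tip_box: Loose bystander to leave alone: box of pipette tips, grey with a clear lid, 88 x 123 x 80 mm. Origin in the middle of its underside
- beaker: Loose bystander to leave alone: empty glass beaker, 72 mm across, 92 mm tall. Origin in the middle of its underside
- marker: Loose bystander to leave alone: felt marker lying down, black with a red cap, 130 mm long, 16 mm thick. Origin in the middle of its underside

How it is judged:
By the outcome, as a careful person would: the job done as asked, in the order asked, and still so for the second after the job is handed in, while the arm keeps its last pose, push and grip.
It also fails if it takes over 64 s, if anything falls off the work surface, if the arm or the gripper's body presses on something with over 40 N, if the wrist force passes 120 N, or if a joint passes its speed limit or range.

### The arm

A 6-joint arm with a two-finger parallel gripper is mounted at the origin on the work surface. World frame = base frame: x ahead of the robot, y to its left, z up, the work surface at z = 0. Lengths are in m, angles in rad, forces in N, time in s.
With the tool pointing down it reaches from about 0.325 to 0.775 m from the base axis. Payload 9.3 kg.
Tool frame: the origin (TCP) lies at the very end of the fingers, on their centre line; the grasp point (between the pads) lies 19 mm behind it; y points along the fingers, z is the direction in which the jaws open and shut, and the axes are right-handed (so a half turn about y gives the same grasp; the last joint's range is limited). The gripper opens to 85 mm and grips with 20 to 120 N. Pads are 22 mm wide; open, the fingers measure 114 mm over their backs; the gripper's body (76 mm by 85 mm) begins 54 mm behind the grasp point. The pads swing forward as they close: fully open they stand 13 mm farther back than shut.
Start: joints at [-1.459, 0.259, 0.021, 1.334, 0, 1.418], TCP at [0.144, -0.531, 0.231] pointing down, gripper open.
Joint ranges: [-3.04, 3.04], [-0.91, 1.82], [-1.04, 1.36], [-1.92, 1.95], [-1.52, 1.45], [-3.14, 3.14]. Speed limits (rad/s): [2.22, 2.22, 2.79, 3.14, 3.14, 3.14].

### API

Orientations are given as a unit quaternion [x, y, z, w].
In Python, from workcell import bot, effector, solve_ik, sensors, get_image, ticket, find_in gives the robot as it stands. The module is installed in compiled form; this text tells all that it offers. Calls block until the motion is done:
- bot.goto(position, orientation): joint-space move of the TCP to a pose.
- bot.move_straight(position, frame=None, v=0.15, stop_force=None): straight line of the TCP; frame=None keeps the orientation; v is the mean speed in m/s. With stop_force (N) it stops when the force on the tool has changed by that much, and returns True; else False.
- bot.move_joints(angles): joint-space move.
- effector.open_jaws() and effector.grasp(): open the fingers fully, or close them until they stop; the grip force is fixed at half the most.
- bot.dwell(seconds).
- solve_ik(position, orientation): joint angles nearest the present ones, or None.
- sensors.read_state(): the state.
- get_image(name): name is "scene" or "top"; returns a dict with "color" (384x512x3 uint8, red, green, blue), "range_z" (384x512 float32, m along the optical axis (not along the pixel's ray), 0 where there is no reading), "fx", "fy", "cx", "cy" (pixels), "dist" ([k1, k2, p1, p2, k3] as OpenCV has them; the pictures are not rectified), "R" (3x3) and "t" (3): a world point X has camera coordinates R X + t. Camera axes: x right, y down, z forward; pixel columns grow to the right and rows downward; lengths in m; the calibration is good to about 2 mm. A picture is of the moment at which its call begins.
A pose or a line that the arm cannot do raises bot.Unreachable and nothing moves.
- ticket.finish_job(): hands the job in, once; it reports no verdict.
Trained networks look in a picture, given as the dict that the camera call returned (one of the last four; its "shot" number tells which), for a name from the list of things; names that differ only in an ending like _2 or _b are one class to them, and where a whole thing is asked for, a point or a joint stands for the part that bears it (a point fixed in the world has none). Each returns a list of dicts, best first, with "confidence" (0 to 1); they miss things now and then, are a little off and sometimes report something else, mostly with a low value. They report only what shows in the picture. A call takes as long as a camera call.
- find_in(target, picture): "box" ([left, top, right, bottom] in pixels, round what is visible of it).
The state is a dict: "time_s": time; "joints": joint angles; "dq": joint speeds; "effort": joint torques, N m; "eef_pos": TCP position; "orientation": TCP orientation; "wrist_force": force on the tool from outside, world axes, zero at the start; "torque": the same for the moment, N m; "opening": opening from 0.0 (shut) to 1.0 (fully open).
Only numpy, scipy, OpenCV 4.12 (cv2) and the standard library are available. Lean on these libraries where they do the work, as an engineer would, in place of code of your own. Each camera call takes 0.05 s, during which the arm holds its last target.

## Working session

There is one attempt and no reset: what is moved stays moved. The work goes in short steps, each a Python script; the robot and the scene stay as the last script left them, time stands still between calls to the robot, and variables do not carry over. Pictures are saved under pics/ and viewed, and the job is handed in when it is done.

```bash
mkdir -p pics; ls
python3 - <<'E'
from workcell import bot, effector, solve_ik, sensors, get_image, ticket, find_in
import cv2,numpy as np
s=sensors.read_state(); print(s)
for n in("scene","top"):
    p=get_image(n); cv2.imwrite(f"pics/{n}0.png",p["color"][:,:,::-1]); np.savez(f"{n}0.npz",**{k:v for k,v in p.items()})
    print(n,p["fx"],p["fy"],p["cx"],p["cy"],p["dist"],p["R"],p["t"],-np.array(p["R"]).T@p["t"])
    for t in("bottle","hotplate","mat","stand","probe","mark_red_mid"):
        try:
            print(t,[(np.round(d["box"]),round(d["confidence"],2)) for d in find_in(t,p)][:3])
        except Exception as e: print(t,e)
E
```

```text
pics
{'time_s': 0.0, 'joints': array([-1.45857078e+00,  2.59190761e-01,  2.07687122e-02,  1.33371838e+00,
        5.13650520e-06,  1.41821746e+00]), 'dq': array([ 1.20406597e-03,  4.17615392e-04,  4.97718563e-04,  7.53141662e-04,
        8.91453042e-05, -1.10744589e-03]), 'effort': array([-1.19361717e-03, -5.55644596e+01,  3.44525599e+01,  1.39620408e-02,
       -9.40961877e-05,  1.36734592e-06]), 'eef_pos': array([ 0.14392223, -0.53054096,  0.23066969]), 'orientation': array([-0.09333777,  0.70139284, -0.70044268,  0.09336058]), 'wrist_force': array([ 0.06425681, -0.65968111, -0.40562589]), 'torque': array([ 0.01157587, -0.01525851,  0.04126205]), 'opening': 0.9954050944092456}
scene 435.6155290926891 435.6155290926891 251.56744905973926 188.54656745319411 [0.05060253 0.         0.         0.         0.        ] [[-0.69667197  0.71721771  0.01571387]
 [ 0.55867393  0.55615056 -0.61528855]
 [-0.45003512 -0.41987535 -0.78814534]] [ 0.37326502 -0.25098552  1.72947768] [1.17858804 0.5980385  1.20278583]
bottle [(array([229., 180., 250., 219.]), 0.62), (array([186., 118., 194., 148.]), 0
[... 382 characters left out ...]
 196., 151.]), 0.64)]
mark_red_mid []
top 365.3353940728877 365.3353940728877 251.55492593356675 188.03898993972314 [-0.01198039  0.          0.          0.          0.        ] [[ 2.00691918e-02 -9.99796719e-01  1.93578173e-03]
 [-9.98283177e-01 -2.01452973e-02 -5.49987687e-02]
 [ 5.50265854e-02 -8.28677499e-04 -9.98484546e-01]] [-0.00419989  0.56101425  1.37033475] [0.48473054 0.00823833 1.39912129]
bottle [(array([232., 153., 250., 176.]), 0.76)]
hotplate [(array([208., 152., 272., 235.]), 0.71)]
mat [(array([151., 165., 189., 201.]), 0.86)]
stand [(array([321., 184., 356., 217.]), 0.61)]
probe [(array([365., 196., 406., 222.]), 0.4)]
mark_red_mid [(array([365., 192., 406., 219.]), 0.42)]
```

Run:
```python
import cv2
a=cv2.imread("pics/scene0.png");b=cv2.imread("pics/top0.png")
cv2.imwrite("pics/scene0z.png",cv2.resize(a[90:310,120:400],None,fx=2.7,fy=2.7,interpolation=cv2.INTER_CUBIC))
cv2.imwrite("pics/top0z.png",cv2.resize(b[110:290,130:430],None,fx=2.6,fy=2.6,interpolation=cv2.INTER_CUBIC))
```

```text
(no output)
```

View pics/scene0z.png

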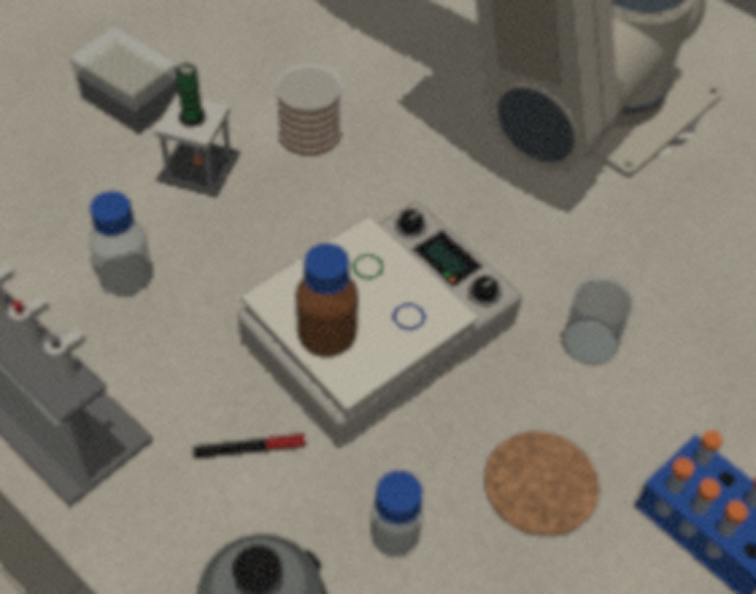

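View pics/top0z.png

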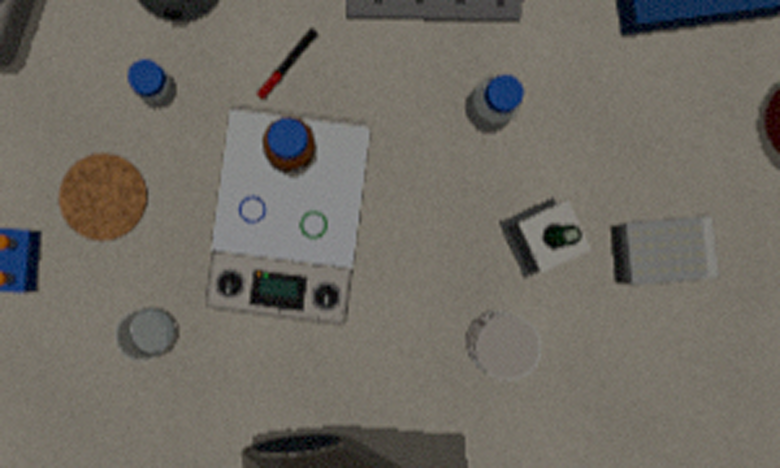

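View pics/top0.png

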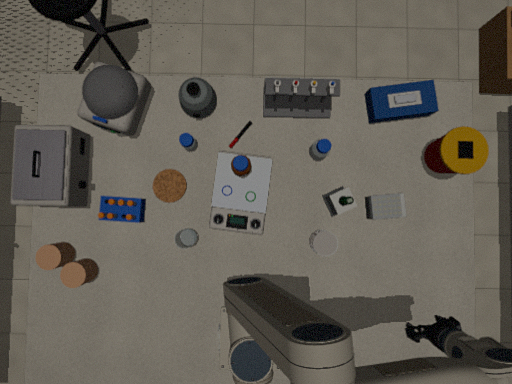

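The top view shows the cork mat at about (170,185), the amber bottle at (241,163) on the plate, and the stand with the thermometer at (341,200). In the scene view the blue and green rings are visible in front of the bottle. Next I'll measure these from both views.

```bash
cat > h.py <<'E'
import numpy as np, cv2
def K(p): return np.array([[p["fx"],0,p["cx"]],[0,p["fy"],p["cy"]],[0,0,1.]])
def norm(p,uv):
    return cv2.undistortPoints(np.asarray(uv,float).reshape(-1,1,2),K(p),np.asarray(p["dist"],float)).reshape(-1,2)
def cloud(p):
    h,w=p["range_z"].shape
    v,u=np.mgrid[:h,:w]; n=norm(p,np.stack([u.ravel(),v.ravel()],1))
    z=np.asarray(p["range_z"]).ravel()[:,None]
    X=(np.c_[n,np.ones(len(n))]*z-np.asarray(p["t"]))@np.asarray(p["R"])
    X[z[:,0]==0]=np.nan
    return X.reshape(h,w,3)
def ray(p,uv):
    n=norm(p,uv); d=np.c_[n,np.ones(len(n))]@np.asarray(p["R"]); c=-np.asarray(p["R"]).T@np.asarray(p["t"]); return c,d
def plane(p,uv,z):
    c,d=ray(p,uv); return c+d*((z-c[2])/d[:,2])[:,None]
def tri(p1,uv1,p2,uv2):
    c1,d1=ray(p1,uv1);c2,d2=ray(p2,uv2);d1=d1[0]/np.linalg.norm(d1);d2=d2[0]/np.linalg.norm(d2)
    s=np.linalg.lstsq(np.c_[d1,-d2],c2-c1,rcond=None)[0]
    a=c1+s[0]*d1;b=c2+s[1]*d2
    return (a+b)/2,np.linalg.norm(a-b)
def hsv(p): return cv2.cvtColor(np.asarray(p["color"]),cv2.COLOR_RGB2HSV)
def proj(p,X):
    return cv2.projectPoints(np.asarray(X,float).reshape(-1,1,3),cv2.Rodrigues(np.asarray(p["R"]))[0],np.asarray(p["t"],float),K(p),np.asarray(p["dist"],float))[0].reshape(-1,2)
E
python3 - <<'E'
from h import *
np.set_printoptions(precision=4,suppress=True)
P={n:dict(np.load(n+"0.npz",allow_pickle=True)) for n in("scene","top")}
for n,p in P.items():
    X=cloud(p);H=hsv(p);h,s,v=H[...,0].astype(int),H[...,1].astype(int),H[...,2].astype(int)
    def roi(c,r): m=np.zeros(h.shape,bool); m[c[1]-r:c[1]+r+1,c[0]-r:c[0]+r+1]=1; return m
    cap=(120+120.9-120,190) if 0 else None
    C={"scene":dict(cap=(241,189),probe=(190,125),mat=(320,269),plate=(247,205)),"top":dict(cap=(241,163),probe=(346,200),mat=(170,185),plate=(241,185))}[n]
    m=roi(C["cap"],15)&(h>100)&(h<125)&(s>110)&(v>50); 
    ys,xs=np.nonzero(m); print(n,"cap",m.sum(),xs.mean(),ys.mean(),xs.min(),xs.max(),ys.min(),ys.max(),np.nanmedian(X[m],0),np.nanpercentile(X[m][:,2],[5,50,95]))
    t=m&(X[...,2]>np.nanpercentile(X[m][:,2],95)-.01); print(" captop",t.sum(),np.nanmean(X[t],0))
    m=roi(C["probe"],22)&(h>45)&(h<85)&(s>100); ys,xs=np.nonzero(m); print("probe",m.sum(),xs.mean(),ys.mean(),xs.min(),xs.max(),ys.min(),ys.max(),np.nanmedian(X[m],0),np.nanpercentile(X[m][:,2],[5,50,95]))
    t=m&(X[...,2]>.165); print(" top",t.sum(),np.nanmean(X[t],0))
    m=roi(C["mat"],27)&(h>5)&(h<20)&(s>80); ys,xs=np.nonzero(m);print("mat",m.sum(),xs.mean(),ys.mean(),np.nanmedian(X[m],0),plane(p,[[xs.mean(),ys.mean()]],.008))
    z=X[...,2]; m=roi(C["plate"],75)&(abs(z-.085)<.012)&(s<60)
    k,lab,st,ce=cv2.connectedComponentsWithStats(m.astype(np.uint8)); i=1+np.argmax(st[1:,4]); q=lab==i
    cnt=cv2.findContours(q.astype(np.uint8),cv2.RETR_EXTERNAL,cv2.CHAIN_APPROX_NONE)[0][0]
    print("plate",q.sum(),np.nanmedian(z[q])); W=plane(p,cnt[:,0].astype(float),.085); r=cv2.minAreaRect((W[:,:2]*1000).astype(np.float32)); print(r)
    for nm,lo,hi in(("blue",105,135),("green",45,85)):
        m=roi(C["plate"],50)&(h>lo)&(h<hi)&(s>(60 if n=="scene" else 40))&(abs(z-.085)<.012); k,lab,st,ce=cv2.connectedComponentsWithStats(cv2.dilate(m.astype(np.uint8),np.ones((3,3))))
        for i in range(1,k):
            if st[i,4]>25: print(nm,st[i],ce[i],plane(p,[ce[i]],.085))
    t=roi(C["probe"],26)&(abs(z-.095)<.012)&(s<70); ys,xs=np.nonzero(t); print("standtop",t.sum(),np.nanmedian(X[t],0))
    if t.sum()>20: print(cv2.minAreaRect((plane(p,np.c_[xs,ys],.095)[:,:2]*1000).astype(np.float32)))
E
```

```text
scene cap 217 240.52534562211983 189.14285714285714 233 248 181 197 [0.6405 0.0532 0.2209] [0.201  0.2209 0.2253]
 captop 166 [0.6378 0.0498 0.2219]
probe 76 189.72368421052633 126.3157894736842 186 193 118 134 [ 0.5278 -0.3086  0.1423] [0.1048 0.1423 0.1757]
 top 17 [ 0.528  -0.3094  0.172 ]
mat 1251 320.16626698641085 268.6970423661071 [0.5708 0.3251 0.008 ] [[0.571  0.3251 0.008 ]]
plate 2493 0.08458098275973956
((581.9283447265625, 46.33159637451172), (201.9669952392578, 201.4593048095703), 83.63704681396484)
standtop 312 [ 0.5296 -0.3097  0.0944]
((523.831787109375, -391.9539794921875), (100.94804382324219, 256.08502197265625), 0.959112286567688)
top cap 184 240.08695652173913 162.7663043478261 233 247 156 170 [0.6303 0.0461 0.2225] [0.2177 0.2225 0.2262]
 captop 176 [0.6307 0.0463 0.2223]
probe 40 342.85 200.425 329 348 197 205 [ 0.5163 -0.3082  0.1511] [0.0897 0.1511 0.18  ]
 top 11 [ 0.5156 -0.3096  0.1753]
mat 885 169.05197740112993 185.27344632768362 [0.5661 0.3226 0.0075] [[0.5656 0.322  0.008 ]]
plate 2632 0.08470267773612698
((576.0034790039062, 44.015663146972656), (199.42486572265625, 199.487548828125), 83.76007843017578)
blue [190 136   5  11  40] [192.125 141.225] [[0.7229 0.2262 0.085 ]]
blue [221 184  13  13 116] [226.7328 190.1379] [[0.5478 0.0964 0.085 ]]
green [244 190  13  13 115] [250.1391 196.0087] [[0.5283 0.0117 0.085 ]]
green [252 220   6   6  26] [254.3077 222.6923] [[ 0.433  -0.0052  0.085 ]]
standtop 357 [ 0.516  -0.3124  0.0951]
((523.5468139648438, -347.4642333984375), (85.45144653320312, 147.60855102539062), 13.015658378601074)
```

Run:
```python
import cv2
b=cv2.imread("pics/top0.png");a=cv2.imread("pics/scene0.png")
x=cv2.resize(b[140:240,200:370],None,fx=4.6,fy=4.6,interpolation=cv2.INTER_CUBIC)
cv2.imwrite("pics/t1.png",cv2.convertScaleAbs(x,alpha=1.3))
```

```text
(no output)
```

View pics/t1.png

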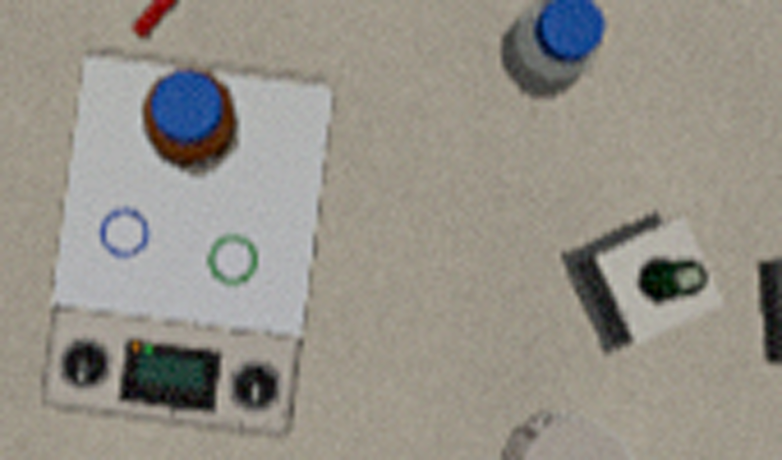

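```bash
cat >> h.py <<'E'
from scipy.spatial.transform import Rotation as Ro
def down(a):
    # tool y = world -z, jaw (tool z) horizontal at angle a
    y=np.array([0,0,-1.]);z=np.array([np.cos(a),np.sin(a),0]);x=np.cross(y,z)
    return Ro.from_matrix(np.c_[x,y,z]).as_quat()
E
python3 - <<'E'
from workcell import *
from workcell import bot, effector, solve_ik, sensors, get_image
from h import *
np.set_printoptions(precision=3,suppress=True)
s=sensors.read_state(); M=Ro.from_quat(s["orientation"]).as_matrix(); print(M)
for nm,p in(("bottle",[.634,.048,.19]),("mat",[.568,.3235,.115]),("probe",[.522,-.309,.118]),("mark",[.634,.048,.19])):
    for a in np.arange(-180,180,30):
        q=solve_ik(p,down(np.radians(a)));
        if q is not None: print(nm,a,q)
E
```

```text
[[-0.965  0.     0.262]
 [-0.262  0.    -0.965]
 [-0.    -1.    -0.   ]]
bottle -180 [-0.056  0.419  0.156  1.308  0.    -1.627]
bottle -150 [-0.056  0.419  0.156  1.308  0.    -2.151]
bottle -120 [-0.056  0.419  0.156  1.308  0.    -2.674]
bottle -90 [-0.056  0.419  0.156  1.308  0.     3.085]
bottle -60 [-0.056  0.419  0.156  1.308  0.     2.562]
bottle -30 [-0.056  0.419  0.156  1.308  0.     2.038]
bottle 0 [-0.056  0.419  0.156  1.308  0.     1.514]
bottle 30 [-0.056  0.419  0.156  1.308  0.     0.991]
bottle 60 [-0.056  0.419  0.156  1.308  0.     0.467]
bottle 90 [-0.056  0.419  0.156  1.308  0.    -0.056]
bottle 120 [-0.056  0.419  0.156  1.308  0.    -0.58 ]
bottle 150 [-0.056  0.419  0.156  1.308  0.    -1.103]
mat -180 [ 0.389  0.484  0.069  1.156  0.    -1.181]
mat -150 [ 0.389  0.484  0.069  1.156  0.    -1.705]
mat -120 [ 0.389  0.484  0.069  1.156  0.    -2.229]
mat -90 [ 0.389  0.484  0.069  1.156  0.    -2.752]
mat -60 [0.389 0.484 0.069 1.156 0.    3.007]
mat -30 [0.389 0.484 0.069 1.156 0.    2.484]
mat 0 [0.389 0.484 0.069 1.156 0.    1.96 ]
mat 30 [0.389 0.484 0.
[... 796 characters left out ...]
.    -1.196]
probe 150 [-0.673  0.406 -0.054  1.111  0.    -1.72 ]
mark -180 [-0.056  0.419  0.156  1.308  0.    -1.627]
mark -150 [-0.056  0.419  0.156  1.308  0.    -2.151]
mark -120 [-0.056  0.419  0.156  1.308  0.    -2.674]
mark -90 [-0.056  0.419  0.156  1.308  0.     3.085]
mark -60 [-0.056  0.419  0.156  1.308  0.     2.562]
mark -30 [-0.056  0.419  0.156  1.308  0.     2.038]
mark 0 [-0.056  0.419  0.156  1.308  0.     1.514]
mark 30 [-0.056  0.419  0.156  1.308  0.     0.991]
mark 60 [-0.056  0.419  0.156  1.308  0.     0.467]
mark 90 [-0.056  0.419  0.156  1.308  0.    -0.056]
mark 120 [-0.056  0.419  0.156  1.308  0.    -0.58 ]
mark 150 [-0.056  0.419  0.156  1.308  0.    -1.103]
```

Run:
```python
from workcell import bot, effector, solve_ik, sensors, get_image
from h import *
np.set_printoptions(precision=4,suppress=True)
q=down(0)
bot.goto([.634,.048,.32],q); print(sensors.read_state()["time_s"])
bot.move_straight([.634,.048,.245],v=.12)
s=sensors.read_state();print(s["time_s"],s["eef_pos"],s["wrist_force"])
im=[]
for n in("scene","top"):
    p=get_image(n); np.savez(n+"1.npz",**p)
    c=proj(p,[[.634,.048,.22]])[0].astype(int); print(n,c)
    r=p["color"][max(0,c[1]-45):c[1]+45,c[0]-45:c[0]+45,::-1]; im.append(cv2.resize(r,(395,395),interpolation=cv2.INTER_CUBIC))
cv2.imwrite("pics/hov1.png",np.hstack(im))
```

```text
3.3917
4.1667 [0.6342 0.0478 0.2458] [ 0.4502  0.6669 -0.2961]
scene [240 186]
top [239 161]
```

View pics/hov1.png

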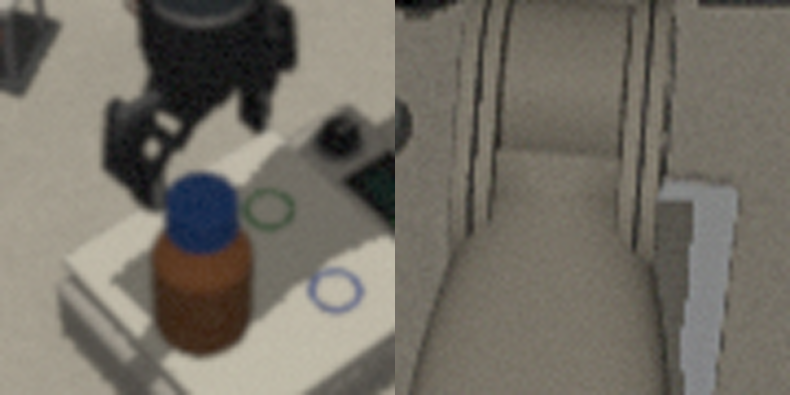

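Run:
```python
from workcell import bot, effector, solve_ik, sensors, get_image
from h import *
np.set_printoptions(precision=4,suppress=True)
p=dict(np.load("scene1.npz")); c=proj(p,[[.634,.048,.22]])[0].astype(int)
print((proj(p,[[.6342,.0478,.2458+.013]])[0]-c+45)*395/90)
print(bot.move_straight([.634,.048,.190],v=.06,stop_force=10))
effector.grasp()
s=sensors.read_state();print(s["time_s"],s["eef_pos"],s["wrist_force"],s["opening"])
im=[]
p=get_image("scene"); np.savez("scene2.npz",**p)
r=p["color"][140:240,180:310,::-1]; cv2.imwrite("pics/gr1.png",cv2.resize(r,None,fx=5,fy=5,interpolation=cv2.INTER_CUBIC))
```

```text
[200.9169 162.7159]
False
5.775 [0.6341 0.048  0.1906] [-0.6548 -0.3176  5.1366] 0.5548802110185772
```

View pics/gr1.png

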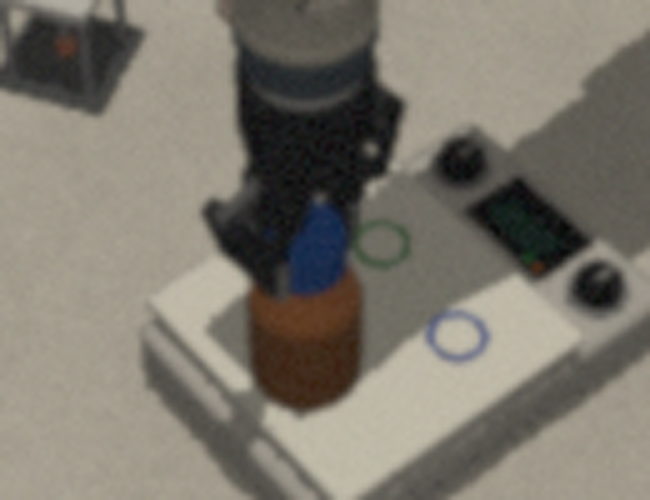

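The jaws hold the blue cap (px ~ (315,245) in the crop) at an opening of 47 mm, which matches the 49 mm cap. Now I'll carry the bottle to the mat.

Run:
```python
from workcell import bot, effector, solve_ik, sensors, get_image
from h import *
np.set_printoptions(precision=4,suppress=True)
st=lambda l:(lambda s:print(l,round(s["time_s"],2),s["eef_pos"],s["wrist_force"],round(s["opening"],3)))(sensors.read_state())
bot.move_straight([.634,.048,.26],v=.12); st("lift")
bot.move_straight([.5685,.3235,.26],v=.2)
bot.move_straight([.5685,.3235,.128],v=.12); st("above mat")
print(bot.move_straight([.5685,.3235,.108],v=.02,stop_force=4)); st("down")
p=get_image("scene"); np.savez("scene3.npz",**p)
r=p["color"][190:300,260:390,::-1]; cv2.imwrite("pics/pl1.png",cv2.resize(r,None,fx=5,fy=5,interpolation=cv2.INTER_CUBIC))
```

```text
lift 6.56 [0.6337 0.048  0.2589] [-1.0524 -0.2308 -3.2992] 0.558
above mat 9.38 [0.5689 0.3236 0.1288] [-0.8172 -0.9424 -3.3802] 0.554
True
down 10.08 [0.5684 0.3235 0.1136] [-1.4679 -0.1656  4.4672] 0.558
```

View pics/pl1.png

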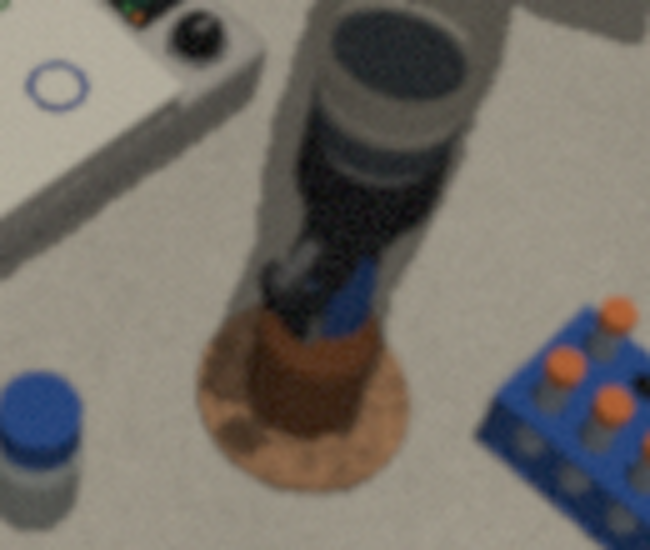

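Run:
```python
from workcell import bot, effector, solve_ik, sensors, get_image
from h import *
np.set_printoptions(precision=4,suppress=True)
st=lambda l:(lambda s:print(l,round(s["time_s"],2),s["eef_pos"],s["wrist_force"],round(s["opening"],3)))(sensors.read_state())
effector.open_jaws()
bot.move_straight([.5685,.3235,.27],v=.12); st("up")
bot.goto([.522,-.309,.29],down(0)); st("over stand")
im=[]
for n in("scene","top"):
    p=get_image(n); np.savez(n+"4.npz",**p)
    X=cloud(p);H=hsv(p);h,s=H[...,0].astype(int),H[...,1].astype(int)
    for nm,lo,hi in(("red",-1,12),("blue",105,135),("green",45,85)):
        m=((h>lo)&(h<hi)|(nm=="red")&(h>168))&(s>50)&(abs(X[...,2]-.085)<.012)&(abs(X[...,0]-.58)<.12)&(abs(X[...,1]-.045)<.12)
        k,lab,sta,ce=cv2.connectedComponentsWithStats(cv2.dilate(m.astype(np.uint8),np.ones((3,3))))
        for i in range(1,k):
            if sta[i,4]>50:
                (ex,ey)=sta[i,0]+(sta[i,2]-1)/2,sta[i,1]+(sta[i,3]-1)/2
                print(n,nm,sta[i],ce[i],(ex,ey),plane(p,[ce[i]],.085)[0],np.nanmedian(X[lab==i],0))
    c=proj(p,[[.58,.08,.08]])[0].astype(int)
    r=p["color"][c[1]-75:c[1]+75,c[0]-100:c[0]+100,::-1]; im.append(cv2.resize(r,(400,300),interpolation=cv2.INTER_CUBIC))
    c=proj(p,[[.522,-.309,.14]])[0].astype(int)
    r=p["color"][c[1]-38:c[1]+37,c[0]-50:c[0]+50,::-1]; im.append(cv2.resize(r,(400,300),interpolation=cv2.INTER_CUBIC))
cv2.imwrite("pics/m4.png",np.vstack([np.hstack(im[:2]),np.hstack(im[2:])]))
```

```text
up 12.06 [0.5683 0.3234 0.2693] [-0.5211 -0.2269  0.1448] 0.999
over stand 14.32 [ 0.5225 -0.3082  0.29  ] [ 0.4193 -0.6079 -0.6099] 0.997
scene red [235 206  15  13 141] [241.844  212.0284] (np.float64(242.0), np.float64(212.0)) [0.6285 0.0458 0.085 ] [0.628  0.0449 0.0844]
top red [235 162  13  14 123] [241.3252 168.4472] (np.float64(241.0), np.float64(168.5)) [0.6273 0.0455 0.085 ] [0.6286 0.0462 0.0849]
top blue [221 184  12  13 106] [226.566  190.1981] (np.float64(226.5), np.float64(190.0)) [0.5476 0.097  0.085 ] [0.548  0.0971 0.0851]
top green [244 190  13  13 111] [250.1802 196.1261] (np.float64(250.0), np.float64(196.0)) [0.5279 0.0115 0.085 ] [0.5279 0.0118 0.0848]
```

View pics/m4.png

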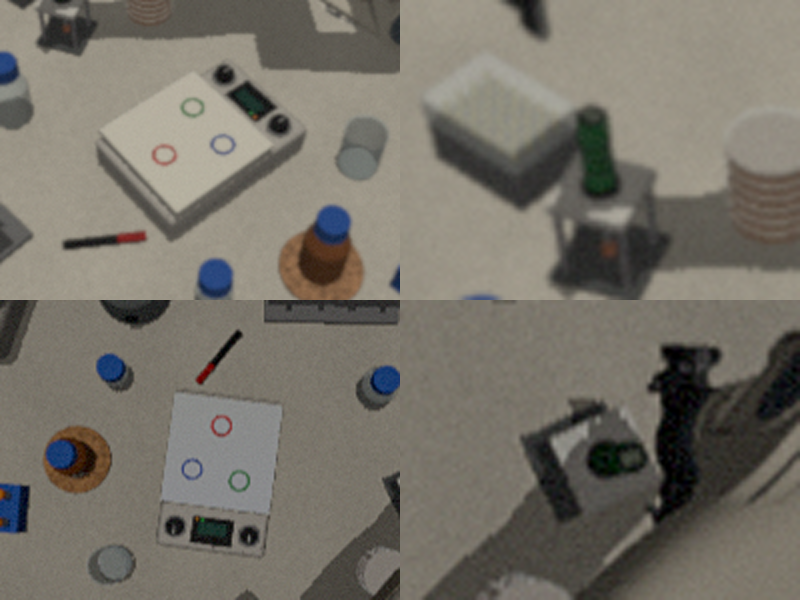

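Run:
```python
from h import *
np.set_printoptions(precision=4,suppress=True)
P={n:dict(np.load(n+"0.npz",allow_pickle=True)) for n in("scene","top")}
im=[]
th=np.linspace(0,2*np.pi,40)
def ringp(x,y,z,r): return np.c_[x+r*np.cos(th),y+r*np.sin(th),np.full(40,z)]
for n,p in P.items():
    X=cloud(p);H=hsv(p);s=H[...,1];v=H[...,2];z=X[...,2]
    near=(abs(X[...,0]-.522)<.06)&(abs(X[...,1]+.309)<.06)
    m=near&(abs(z-.095)<.012)&(v>110 if n=="scene" else v>100)
    ys,xs=np.nonzero(m); W=plane(p,np.c_[xs,ys],.095); print(n,"plate",m.sum(),cv2.minAreaRect((W[:,:2]*1000).astype(np.float32)),W.mean(0))
    # silhouette fit of handle: saturated green/dark above z=.108
    g=(abs(X[...,0]-.522)<.05)&(abs(X[...,1]+.309)<.05)&(z>.105)&(z<.2)
    ys,xs=np.nonzero(g); print(n,"n",g.sum(),xs.mean(),ys.mean(),np.nanmean(X[g],0))
    from scipy.optimize import minimize
    def mask(x,y,S=4):
        q=np.vstack([ringp(x,y,.102,.014),ringp(x,y,.180,.014)]); hull=cv2.convexHull(((proj(p,q)+.5)*S).astype(np.float32))
        M=np.zeros((384*S,512*S),np.uint8); cv2.fillConvexPoly(M,np.round(hull).astype(int),1); return cv2.resize(M.astype(np.float32),(512,384),interpolation=cv2.INTER_AREA)
    G=cv2.GaussianBlur(p["color"][...,1].astype(float)*.0+np.where(( (v<95)|(s>90)),1.,0)*near,(0,0),.6)
    col=((s>75)|(v<70))&(abs(X[...,0]-.522)<.05)&(abs(X[...,1]+.309)<.05)&(z>.105)
    col=g.astype(float)
    best=min(((np.abs(mask(.505+.0015*i,-.325+.0015*j)-col).sum(),.505+.0015*i,-.325+.0015*j) for i in range(22) for j in range(22)))
    print(n,best)
    c=proj(p,[[.522,-.309,.12]])[0].astype(int)
    S=9; o=(c[0]-22,c[1]-30)
    r=cv2.resize(p["color"][o[1]:o[1]+60,o[0]:o[0]+44,::-1],None,fx=S,fy=S,interpolation=cv2.INTER_CUBIC)
    for zz,rr,cl in((.095,.018,(0,0,255)),(.102,.014,(0,255,255)),(.180,.014,(255,0,255))):
        q=(proj(p,ringp(best[1],best[2],zz,rr))-o+.5)*S; cv2.polylines(r,[q.astype(int)],True,cl,1)
    im.append(r)
cv2.imwrite("pics/pf.png",np.hstack(im))
```

```text
scene plate 245 ((522.5760498046875, -316.41412353515625), (81.00291442871094, 78.94532012939453), 28.244247436523438) [ 0.5254 -0.3115  0.095 ]
scene n 162 189.6604938271605 123.69135802469135 [ 0.5246 -0.3119  0.1498]
scene (np.float64(22.3125), 0.5185, -0.3205)
top plate 312 ((517.5628662109375, -320.0692138671875), (74.82679748535156, 73.9956283569336), 27.06842613220215) [ 0.5166 -0.3166  0.095 ]
top n 95 346.77894736842103 200.61052631578949 [ 0.5167 -0.3154  0.1649]
top (np.float64(14.625), 0.517, -0.3205)
```

View pics/pf.png

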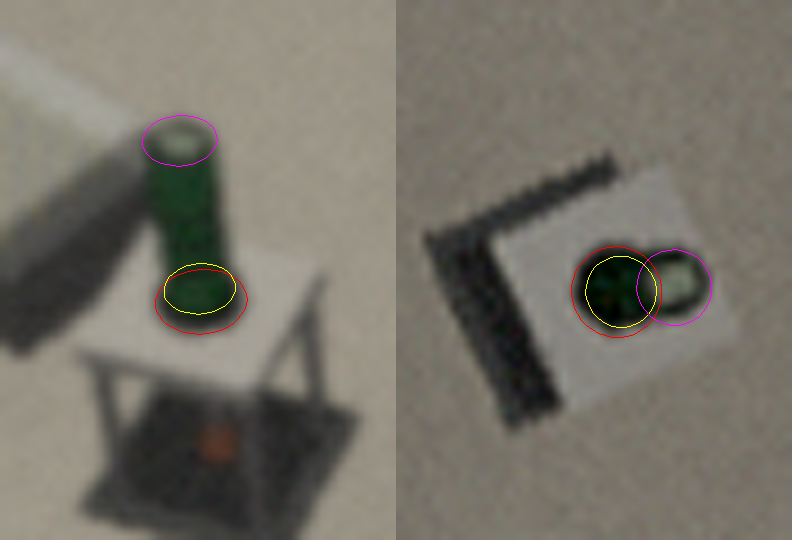

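The ring agrees between views at (0.628, 0.0457). The silhouette fits put the probe axis at about (0.518, -0.320) in both views, with the model heights matching. Next is the grasp.

Run:
```python
from workcell import bot, effector, solve_ik, sensors, get_image
from h import *
np.set_printoptions(precision=4,suppress=True)
st=lambda l:(lambda s:print(l,round(s["time_s"],2),s["eef_pos"],s["wrist_force"],round(s["opening"],3)))(sensors.read_state())
bot.move_straight([.519,-.320,.25],v=.1); st("a")
print(bot.move_straight([.519,-.320,.119],v=.1,stop_force=10)); st("b")
effector.grasp(); st("c")
p=get_image("scene"); np.savez("scene5.npz",**p)
c=proj(p,[[.522,-.309,.12]])[0].astype(int)
r=p["color"][c[1]-40:c[1]+40,c[0]-50:c[0]+50,::-1]; cv2.imwrite("pics/g5.png",cv2.resize(r,None,fx=6,fy=6,interpolation=cv2.INTER_CUBIC))
```

```text
a 14.99 [ 0.5191 -0.3199  0.2503] [ 0.1151  0.1269 -0.4814] 0.996
False
b 16.45 [ 0.5193 -0.3202  0.1196] [ 0.1732 -0.4199 -0.2202] 1.001
c 17.02 [ 0.5192 -0.3201  0.1193] [-0.0229  0.7847  2.1434] 0.311
```

View pics/g5.png

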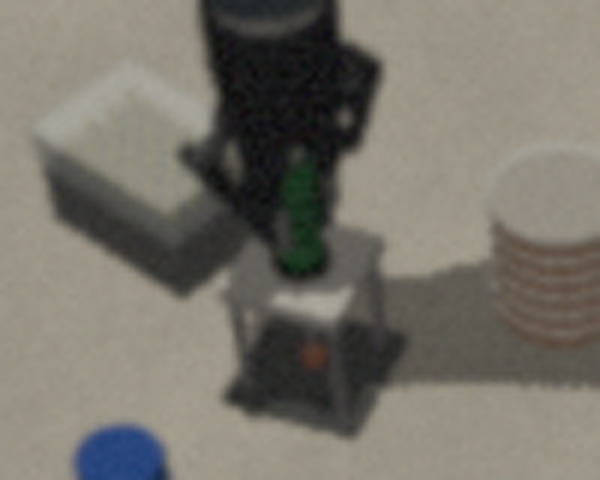

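The jaws hold the handle (crop (300,210)) at 26 mm with the collar still on the stand. Now I'll lift it and move over the ring.

Run:
```python
from workcell import bot, effector, solve_ik, sensors, get_image
from h import *
np.set_printoptions(precision=4,suppress=True)
st=lambda l:(lambda s:print(l,round(s["time_s"],2),s["eef_pos"],s["wrist_force"],round(s["opening"],3)))(sensors.read_state())
bot.move_straight([.519,-.320,.29],v=.1); st("lift")
bot.move_straight([.628,.0457,.29],v=.18)
bot.move_straight([.628,.0457,.208],v=.08); bot.dwell(.4); st("hover")
im=[]
for n in("scene","top"):
    p=get_image(n); np.savez(n+"6.npz",**p)
    c=proj(p,[[.628,.046,.12]])[0].astype(int)
    r=p["color"][c[1]-30:c[1]+30,c[0]-20:c[0]+20,::-1]; im.append(cv2.resize(r,(400,600),interpolation=cv2.INTER_CUBIC))
    print(n,c,"expected tip",proj(p,[[.628,.0457,.0987]]))
cv2.imwrite("pics/h6.png",np.hstack(im))
```

```text
lift 18.93 [ 0.5189 -0.3199  0.2894] [ 1.7599 -0.0043 -2.1517] 0.313
hover 22.77 [0.628  0.0457 0.2081] [-0.1763  0.1631 -0.6371] 0.316
scene [241 205] expected tip [[241.9116 209.3799]]
top [240 167] expected tip [[241.1807 167.8318]]
```

View pics/h6.png

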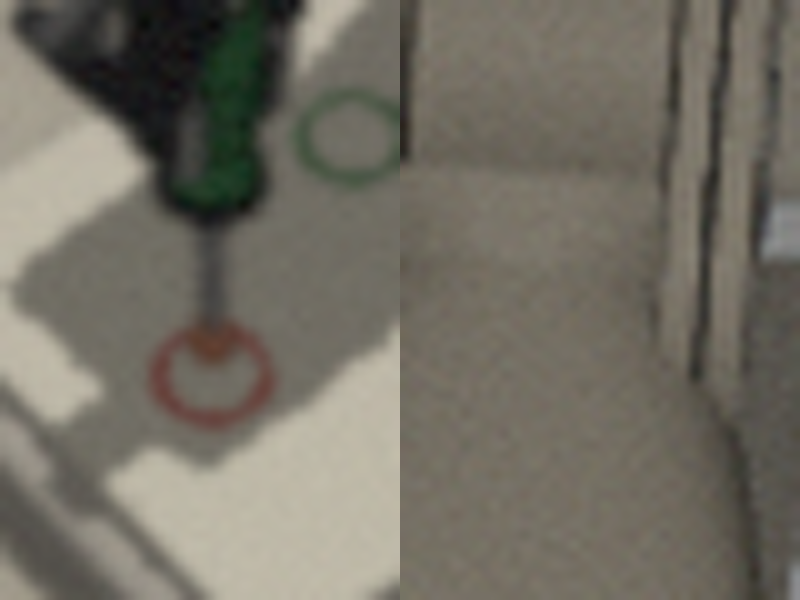

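At hover (scene crop), the tip is at (213,350) and the ring centre at (213,375), both as predicted. Now I'll come down in small steps and average the force at each one.

Run:
```python
from workcell import bot, effector, solve_ik, sensors, get_image
from h import *
np.set_printoptions(precision=4,suppress=True)
def f(n=12):
    a=[]
    for _ in range(n): bot.dwell(.03); s=sensors.read_state(); a.append(s["wrist_force"])
    return np.mean(a,0),np.std(a,0)[2],s["eef_pos"],round(s["time_s"],2)
b=f(20); print("base",b)
for z in(.197,.1945,.1925,.191):
    bot.move_straight([.628,.0457,z],v=.02,stop_force=8); r=f(); print(z,r[0]-b[0],r[2],r[3])
    if (r[0]-b[0])[2]>2.6: break
p=get_image("scene"); np.savez("scene7.npz",**p)
r=p["color"][175:235,221:261,::-1]; cv2.imwrite("pics/c7.png",cv2.resize(r,(400,600),interpolation=cv2.INTER_CUBIC))
print(proj(p,[[.628,.0457,.085]]))
np.save("base.npy",b[0])
```

```text
base (array([-0.1296,  0.0378, -1.2538]), np.float64(0.4739430028797686), array([0.628 , 0.0457, 0.208 ]), 23.53)
0.197 [0.3098 0.0234 0.113 ] [0.628  0.0457 0.1971] 24.63
0.1945 [-0.043  -0.1909 -0.0884] [0.628  0.0457 0.1945] 25.31
0.1925 [ 0.5178 -0.1255  1.5779] [0.6281 0.0457 0.1925] 25.96
0.191 [ 0.3336 -0.125   2.3324] [0.628  0.0457 0.1911] 26.61
[[241.919  211.9143]]
```

View pics/c7.png

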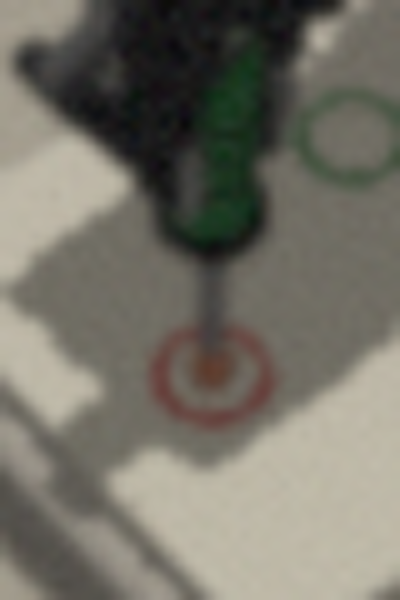

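The head (210,370) sits in the middle of the ring (213,375). The force matches the spring curve: 1.6 N at 2 mm and 2.3 N at 3.8 mm. A last 1.2 mm brings it to half-way.

Run:
```python
from workcell import bot, effector, solve_ik, sensors, get_image, ticket
from h import *
np.set_printoptions(precision=4,suppress=True)
b=np.load("base.npy")
bot.move_straight([.628,.0457,.1898],v=.01,stop_force=6)
a=[]
for _ in range(40): bot.dwell(.05); s=sensors.read_state(); a.append(s["wrist_force"]-b)
a=np.array(a);print(a.mean(0),a[:20,2].mean(),a[20:,2].mean(),s["eef_pos"],s["time_s"],s["opening"])
im=[]
for n,sl in(("scene",np.s_[175:235,221:261]),("scene",np.s_[100:310,140:390]),("top",np.s_[120:250,140:410])):
    p=get_image(n); im.append(cv2.resize(np.ascontiguousarray(p["color"][sl][...,::-1]),(260,390) if not im else (260,195),interpolation=cv2.INTER_CUBIC))
cv2.imwrite("pics/f8.png",np.hstack([im[0],np.vstack(im[1:])]))
```

```text
[ 0.9032 -0.0463  2.7532] 2.8052443369428786 2.7011905920544086 [0.628  0.0457 0.1898] 28.925 0.31373287531121985
```

View pics/f8.png

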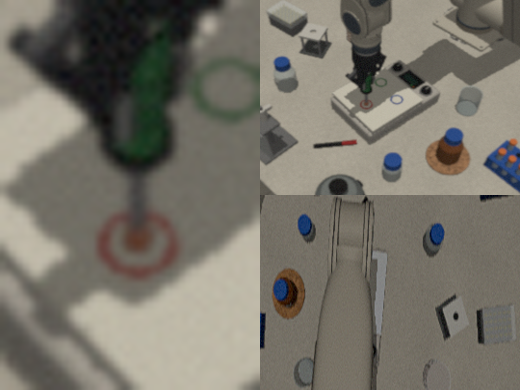

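The tip is centred in the ring at 2.75 N, about 4.9 mm in. The bottle is upright on the mat and everything else is undisturbed. I'll finish the hold and hand in.

Run:
```python
from workcell import bot, sensors, ticket
import numpy as np
b=np.load("base.npy"); a=[]
for _ in range(32): bot.dwell(.05); s=sensors.read_state(); a.append(s["wrist_force"][2]-b[2])
print(np.mean(a),s["eef_pos"],s["time_s"]); print(ticket.finish_job())
```

```text
2.742308548358462 [0.62800086 0.04571268 0.18980812] 30.675
the job is handed in; nothing more can be done
None
```

The job is done and handed in at 30.7 s. The amber bottle stands upright on the cork mat. The gripper is still holding the thermometer upright on the hotplate, with its tip in the middle of the red ring.

- **Pressing:** The last checks showed a steady 2.74 N, which puts the tip about 4.9 mm in, or half-way. It was held still for about 3.7 s before hand-in.
- **Position:** The scene picture showed the tip inside the ring with clear space all round. The top camera could not confirm this because the arm blocked its view.
- **Bystanders:** The bystanders I could see in the last pictures looked undisturbed.
- **Disagreements:** The two cameras first differed by 5–10 mm in x for the plate, bottle and probe. Silhouette fits brought the probe to within about 1.5 mm, and the two ring measurements also agreed to within about 1.5 mm. No other check failed.

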